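Take the left-hand drive coupling off the blender

ROBOT

A 6-joint arm with a two-finger parallel gripper is mounted at the origin on a cart in front of the work surface, level with it; the furniture and walls round the work are solid. World frame = base frame: x ahead of the robot, y to its left, z up, the work surface at z = 0. Lengths are in m, angles in rad, forces in N, time in s.
With the tool pointing down it reaches from about 0.325 to 0.775 m from the base axis. Payload 5.5 kg.
Tool frame: the origin (TCP) lies on the centre line of the jaws, within the pads' length; the fingertips stand ahead of it and the grasp point (between the pads) lies 11 mm behind it (bot.tips_ahead is the z of the fingertips in the tool frame, in m); z points along the fingers, y is the direction in which the jaws open and shut (so a half turn about z gives the same grasp; the last joint's range is limited). The gripper opens to 85 mm and grips with 20 to 120 N. Pads are 22 mm wide; open, the fingers measure 114 mm over their backs; the gripper's body (76 mm by 85 mm) begins 54 mm behind the grasp point. The pads swing forward as they close: fully open they stand 13 mm farther back than shut.
Start: joints at [1.133, 0.091, 1.231, -0, 1.82, -0.057], TCP at [0.223, 0.557, 0.239] pointing down, gripper open.
Joint ranges: [-2.87, 2.87], [-0.86, 2.18], [0.17, 2.46], [-1.51, 4.65], [0.06, 2.69], [-2.65, 2.65]. Speed limits (rad/s): [2.57, 2.57, 3.01, 3.14, 3.14, 3.14].

INTERFACE

Orientations are given as a rotation vector (axis times angle).
In Python, from bench import readout, vision, bot gives the robot as it stands.
- The arm moves only by the tool play_rows, never from a script. Its argument "deltas" is one flat list of numbers, 7 for each row, row after row: the turn, a rotation vector about the tool's x, y, z in rad, then the shift along the tool's x, y, z in cm, then the closure in counts, from 0 (fully open) to 255 (shut). A call has 1 to 5 rows; each row is the pose to reach, as a shift and turn from the pose commanded when the call began, along the tool's axes at that moment; what a row does not reach only later rows make up. A row lasts 1/10 s, in which the tool goes at most 50 mm and 8.59 degrees, less where a joint would pass 70% of its speed; a pose out of reach is approached as far as the arm can. A call with a gripper value outside its range is refused whole. The fingers move at their own pace and stop on an object; "grip_force" is the grip in N (left out, the last holds). Time passes only in rows, so rows that repeat a pose let the fingers close. It gives the time, the measured TCP pose, the force and the opening at its end, in the units of the state.
- readout.sense(): the state, without advancing time (a new reading comes with each control period).
- vision.read_camera(name): name is "scene" or "top" or "wrist"; returns a dict with "color" (420x560x3 uint8, blue, green, red), "range_z" (420x560 float32, m along the optical axis (not along the pixel's ray), 0 where there is no reading), "fovy" (degrees; the focal length in pixels is half the picture's height over the tangent of half this angle, whatever the lens; pixels are square), "cx", "cy" (the principal point, pixels), "cam_to_world" (4x4, takes a point from camera to world coordinates). Camera axes: x right, y down, z forward; pixel columns grow to the right and rows downward; lengths in m; the calibration is good to about 2 mm. A picture is of the moment at which its call begins.
- bot.sign_off(): hands the job in, once; it reports no verdict.
The state is a dict: "time_s": time; "qpos": joint angles; "joint_velocities": joint speeds; "tau": joint torques, N m; "position": TCP position; "orientation": TCP orientation; "ft_force": force on the tool from outside, world axes, zero at the start; "moment": the same for the moment, N m; "opening": opening from 0.0 (shut) to 1.0 (fully open).
Only numpy, scipy, OpenCV 4.12 (cv2) and the standard library are available. Lean on these libraries where they do the work, as an engineer would, in place of code of your own. Each camera call takes 0.05 s, during which the arm holds its last target.

TASK

The drive coupling on top of the blender base has a left-hand thread: unlike an ordinary nut it comes loose clockwise, seen from above. Turn it that way by feel until it meets its stop, never forcing it or pulling while it is still caught, then lift it off and stand it upright, wing up, in the middle of the saucer. Let go of it there, and leave the jam jar, the salt shaker and the mug standing where they are.

Things in the scene. Friction and masses are not known exactly. Their poses are not given: they have to be found in the camera images.
- coupling_wing (a point): grip point on the wing of the drive coupling: an upright flat wing 46 mm long (point x), 14 mm thick (y), 36 mm high, on top of a round skirt. The point lies on the axis, 22 mm above the skirt's flat top, 14 mm below the wing's top, 46 mm above the coupling's lower rim; z up. Fingers must stay above the skirt's top
- coupling_foot (a point): centre of the coupling's lower rim; z up. Thread: turned clockwise (from above, negative about z) by a hidden, varying 10 to 68 degrees it clears the pin: the drag drops and the spring lifts it 1 to 2 mm. It then turns freely some 12 degrees to a firm stop, 22 to 83 degrees from the start. In the free stretch it lifts straight off; at the stop it may rub, so ease back about 5 degrees
- coupling: the drive coupling, loose, black plastic, about 80 g: ribbed hollow round skirt 52 mm across, 24 mm high, wing on top; origin at the centre of its open lower rim, z up, x along the wing. A coarse left-hand quick thread pressed by a spring washer (6 to 11 N) holds it on the spindle; drag and spring-back stay within about 0.1 N m; it rises 3 mm per radian clockwise and stays where it is left
- spindle: steel spindle with cross pin, 22 mm across, 18.5 mm high, hidden in the coupling (2 mm sideways play); origin on its axis at the blender's top, 162 mm above the worktop; z up. At the stop the torque climbs 0.07 N m per degree. Over 30 N between it and the coupling (about 0.3 N m at the stop or jammed counter-clockwise, or pulled up while caught) damages the thread
- blender: pink blender motor base, 174x152 mm, 162 mm high, fixed; origin under its middle; the spindle stands 11 mm along its x axis from there
- saucer: loose white ceramic saucer, 156 mm across, 18 mm high; origin at the centre of its underside
- saucer_in (a point): centre of the saucer's flat inner floor, where the coupling shall stand
- jar_jam_mid (a point): middle (half-way up) of a jam jar with a dark lid, 65 mm across, 115 mm high; bystander
- salt_mid (a point): middle of a salt shaker, 44 mm across, 90 mm high; bystander
- mug_tea_mid (a point): middle of a patterned white mug, 92x127x95 mm; bystander
Things that resemble listed ones, but are neither listed nor needed, are in the scene too. There is more than one size of the coupling; the one meant has the size given above.

How it is judged:
By the outcome, as a careful person would: the job done as asked, in the order asked, and still so for the second after the job is handed in, with the robot touching nothing.
It also fails if it takes over 72 s, if anything falls off the work surface, if the arm or the gripper's body presses on something with over 40 N, if the wrist force passes 120 N, or if a joint passes its speed limit or range.

## Working session

There is one attempt and no reset: what is moved stays moved. The work goes in short steps, Python scripts to look and compute and a tool call to move; the robot and the scene stay as the last step left them, time stands still between calls to the robot, and variables do not carry over. Pictures are saved under pics/ and viewed, and the job is handed in when it is done.

Besides the shell and the picture viewer there is one more tool, called by a JSON object that holds its "name" and its "arguments", one argument or row to a line. play_rows: Moves the arm, as the interface text tells. Its arguments: {"type":"object","properties":{"deltas":{"type":"array","items":{"type":"number"}},"grip_force":{"type":"number"}},"required":["deltas"]}

```bash
mkdir -p pics; ls; cat > h.py <<'E'
import numpy as np, cv2
from bench import readout, vision, bot
from scipy.spatial.transform import Rotation as R
def cam(n):
    c=vision.read_camera(n); c['f']=c['color'].shape[0]/2/np.tan(np.radians(c['fovy'])/2); return c
def pts(c):
    z=c['range_z']; h,w=z.shape; u,v=np.meshgrid(np.arange(w),np.arange(h))
    P=np.stack([(u-c['cx'])/c['f']*z,(v-c['cy'])/c['f']*z,z,np.ones_like(z)],-1)
    return (P@np.array(c['cam_to_world']).T)[...,:3]
def ray(c,u,v,zp):
    T=np.array(c['cam_to_world']); d=T[:3,:3]@np.array([(u-c['cx'])/c['f'],(v-c['cy'])/c['f'],1]); o=T[:3,3]
    return o+d*(zp-o[2])/d[2]
def save(c,n): 
    cv2.imwrite('pics/'+n+'.png',c['color'])
E
python3 - <<'E'
from h import *
for n in ['scene','top','wrist']:
    c=cam(n); save(c,n+'1'); np.savez('pics/'+n+'1.npz',**c); print(n,c['f'],np.round(c['cam_to_world'],3).tolist())
s=readout.sense(); print(s, bot.tips_ahead)
E
```

```text
pics
scene 465.66092236787887 [[0.863, -0.376, 0.338, 0.26], [-0.506, -0.651, 0.566, -0.634], [0.007, -0.659, -0.752, 0.879], [0.0, 0.0, 0.0, 1.0]]
top 405.58804025530407 [[-0.022, -0.991, 0.132, 0.423], [-1.0, 0.02, -0.012, -0.101], [0.009, -0.132, -0.991, 1.141], [0.0, 0.0, 0.0, 1.0]]
wrist 314.2790067879528 [[0.372, 0.887, 0.273, 0.153], [0.928, -0.356, -0.11, 0.585], [-0.001, 0.294, -0.956, 0.373], [0.0, 0.0, 0.0, 1.0]]
{'time_s': 0.15, 'qpos': array([ 1.13330606e+00,  9.17152202e-02,  1.23157088e+00, -5.12386646e-06,
        1.81977958e+00, -5.66839387e-02]), 'joint_velocities': array([ 0.00080931, -0.00206357, -0.00233709,  0.00059039,  0.00066538,
        0.00079327]), 'tau': array([ 1.99833237e-03, -4.59371924e+01, -4.18527317e+01, -4.08969890e-05,
        9.46007523e-03,  4.71786245e-05]), 'position': array([0.22291892, 0.55685722, 0.23841473]), 'orientation': array([-5.94495965e-01, -3.08446764e+00,  2.24520372e-03]), 'ft_force': array([0.52834343, 0.54558097, 0.53422041]), 'moment': array([-0.04400304,  0.04462054, -0.01525342]), 'opening': 1.0008003508209509} 0.008
```

View pics/scene1.png

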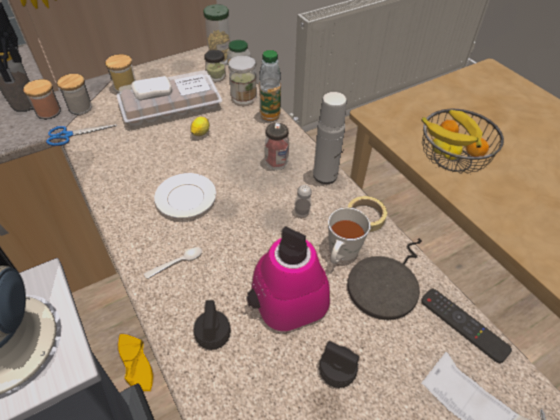

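View pics/top1.png

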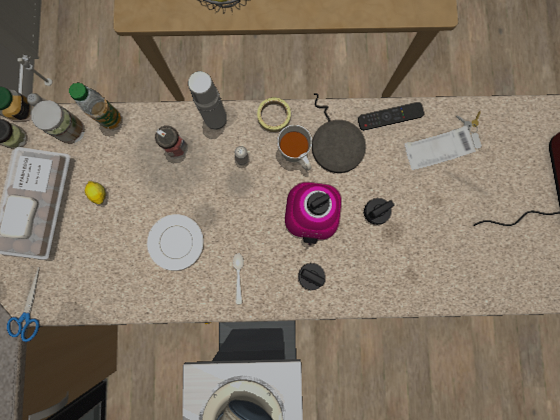

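View pics/wrist1.png

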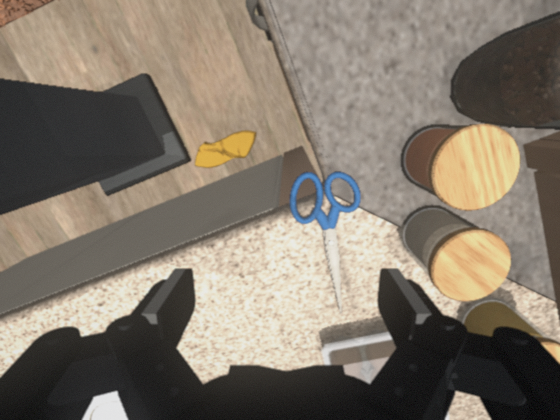

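The blender is at about (313,212) in the top view, with its coupling on it at (318,203). The saucer is at (176,242), salt at (241,156), mug at (294,145) and jar at (171,143). The two loose couplings on the worktop are look-alikes. Next I'll measure these.

```bash
python3 - <<'E'
from h import *
out=[]
for n,roi in (('top',(285,170,355,240)),('scene',(255,215,330,300))):
    c=dict(np.load(f'pics/{n}1.npz')); P=pts(c); 
    u0,v0,u1,v1=roi; hsv=cv2.cvtColor(c['color'],cv2.COLOR_BGR2HSV)
    dark=(c['color'].max(-1)<75)
    sub=np.zeros_like(dark); sub[v0:v1,u0:u1]=1
    for lo,hi in ((0.195,0.24),(0.17,0.195),(0.155,0.17),(.215,.24)):
        m=sub&dark&(P[...,2]>lo)&(P[...,2]<hi); q=P[m]
        if len(q)>5:
            mu=q.mean(0); w,V=np.linalg.eigh(np.cov(q[:,:2].T)); r=cv2.minAreaRect((q[:,:2]*1000).astype(np.float32))
            print(n,lo,hi,len(q),mu.round(4),np.degrees(np.arctan2(V[1,1],V[0,1])).round(1),np.sqrt(w).round(4),r,np.percentile(q[:,2],[5,50,95]).round(4))
    im=cv2.resize(c['color'][v0:v1,u0:u1],None,fx=7,fy=7,interpolation=cv2.INTER_CUBIC); cv2.imwrite(f'pics/{n}1z.png',im)
# saucer
c=dict(np.load('pics/top1.npz')); P=pts(c)
m=np.zeros(P.shape[:2],bool); m[205:280,140:212]=1
m&=(P[...,2]>0.006)&(c['color'].min(-1)>120)
q=P[m]; print('saucer z pct',np.percentile(q[:,2],[1,10,50,90,99]).round(4)); 
r=cv2.minEnclosingCircle((q[q[:,2]>0.012][:,:2]*1000).astype(np.float32)); print(r, q.mean(0))
print(P[242,150:203:3].round(3).tolist())
for nm,(a,b,d,e) in dict(jar=(150,120,190,165),salt=(230,140,252,170),mug=(275,122,318,172),bottle=(185,65,230,135)).items():
    q=P[b:e,a:d].reshape(-1,3); q=q[q[:,2]>.03]; print(nm,q.min(0).round(3),q.max(0).round(3))
E
```

```text
top 0.195 0.24 149 [ 0.5538 -0.2024  0.22  ] 119.0 [0.005  0.0124] ((555.2258911132812, -203.0723114013672), (21.840620040893555, 43.39457702636719), 42.34273910522461) [0.198  0.2244 0.2271]
top 0.17 0.195 226 [ 0.5519 -0.2014  0.1884] -147.3 [0.0127 0.0158] ((554.2376098632812, -202.92320251464844), (49.43647766113281, 48.01874542236328), 15.239113807678223) [0.1821 0.1889 0.1931]
top 0.155 0.17 26 [ 0.5402 -0.1895  0.1651] 50.6 [0.0047 0.0144] ((540.8729858398438, -192.2460479736328), (48.324466705322266, 15.839098930358887), 51.68881607055664) [0.1606 0.1655 0.1685]
top 0.215 0.24 119 [ 0.5548 -0.2027  0.2246] 119.6 [0.0041 0.0127] ((555.2214965820312, -203.036376953125), (14.185501098632812, 42.855533599853516), 29.280672073364258) [0.2214 0.2249 0.2272]
scene 0.195 0.24 376 [ 0.5524 -0.2062  0.2152] 120.3 [0.0034 0.0127] ((552.891845703125, -204.9407196044922), (17.47243881225586, 43.540618896484375), 29.93360137939453) [0.1973 0.2166 0.2282]
scene 0.17 0.195 370 [ 0.5446 -0.2144  0.1862] 137.1 [0.007  0.0139] ((548.5818481445312, -211.67242431640625), (32.90233612060547, 49.75
[... 493 characters left out ...]
]
((464.46844482421875, 74.66827392578125), 180.990234375) [0.47819007 0.17696781 0.02350233]
[[0.479, 0.248, 0.012], [0.479, 0.241, 0.007], [0.479, 0.232, 0.008], [0.478, 0.224, 0.007], [0.478, 0.217, 0.004], [0.478, 0.209, 0.001], [0.478, 0.2, 0.005], [0.478, 0.192, 0.004], [0.478, 0.183, 0.007], [0.478, 0.176, 0.001], [0.478, 0.168, -0.003], [0.477, 0.158, 0.005], [0.477, 0.15, 0.004], [0.477, 0.142, 0.003], [0.477, 0.133, 0.003], [0.476, 0.124, 0.01], [0.476, 0.115, 0.011], [0.476, 0.106, 0.015]]
jar [ 0.423 -0.101  0.03 ] [0.779 0.209 1.141]
salt [ 0.423 -0.101  0.03 ] [0.728 0.012 1.141]
mug [ 0.423 -0.2    0.03 ] [ 0.78  -0.101  1.141]
bottle [ 0.423 -0.101  0.031] [0.861 0.101 1.141]
```

```bash
python3 - <<'E'
import cv2,numpy as np
a=cv2.imread('pics/top1z.png');b=cv2.imread('pics/scene1z.png')
h=max(a.shape[0],b.shape[0]);f=lambda x:cv2.copyMakeBorder(x,0,h-x.shape[0],0,0,0)
i=np.hstack([f(a),f(b)]);i=cv2.resize(i,(790,int(790*i.shape[0]/i.shape[1])));cv2.imwrite('pics/z1.png',i);print(i.shape)
E
```

```text
(463, 790, 3)
```

View pics/z1.png

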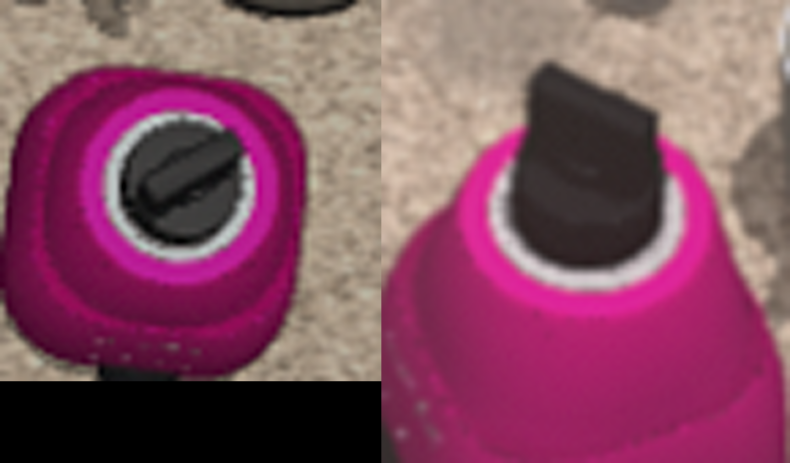

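```bash
cat >> h.py <<'E'
def psi(Rm): return np.degrees(np.arctan2(Rm[1,1],Rm[0,1]))
def plan(p,ps):
    s=readout.sense(); Rm=R.from_rotvec(s['orientation']).as_matrix()
    a=np.radians(ps); y=np.array([np.cos(a),np.sin(a),0]); z=np.array([0,0,-1.]); x=np.cross(y,z)
    T=np.stack([x,y,z],1); rv=R.from_matrix(Rm.T@T).as_rotvec()
    d=Rm.T@(np.array(p)-s['position'])*100
    print('turn',rv.round(4),'shift cm',d.round(2),'psi',psi(Rm).round(2),'pos',s['position'].round(4),'q6',s['qpos'][5].round(3),'t',s['time_s'],'F',s['ft_force'].round(2),'M',s['moment'].round(3),'op',round(s['opening'],3))
E
python3 - <<'E'
from h import *
for n,(a,b,d,e) in (('top',(140,205,212,280)),('scene',(145,165,225,225))):
    c=dict(np.load(f'pics/{n}1.npz')); hsv=cv2.cvtColor(c['color'],cv2.COLOR_BGR2HSV)
    m=np.zeros(hsv.shape[:2],np.uint8); m[b:e,a:d]=((hsv[b:e,a:d,1]<28)&(hsv[b:e,a:d,2]>150))*255
    m=cv2.morphologyEx(m,cv2.MORPH_OPEN,np.ones((3,3))); m=cv2.morphologyEx(m,cv2.MORPH_CLOSE,np.ones((5,5)))
    cs,_=cv2.findContours(m,0,1); k=max(cs,key=cv2.contourArea)[:,0]
    W=np.array([ray(c,u,v,0.017)[:2] for u,v in k])*1000
    print(n,cv2.minEnclosingCircle(W.astype(np.float32)),cv2.fitEllipse(W.astype(np.float32)))
plan([.555,-.203,.32],29.3)
E
```

```text
top ((477.8077087402344, 178.33229064941406), 77.72377014160156) ((478.43255615234375, 178.4994354248047), (151.4291534423828, 152.4949188232422), 35.71207046508789)
scene ((477.6219482421875, 182.05072021484375), 78.45167541503906) ((477.9729919433594, 182.0518798828125), (153.0017852783203, 153.69705200195312), 54.455078125)
turn [-1.400e-03  4.000e-04  6.786e-01] shift cm [-59.07 -58.21  -8.08] psi 68.18 pos [0.2229 0.5569 0.2384] q6 -0.057 t 0.15 F [0.53 0.55 0.53] M [-0.044  0.045 -0.015] op 1.001
```

{"name": "play_rows", "arguments": {
  "deltas": [0,0,0.1,-2,-2,-4,0,0,0,0.14,-5,-5,-8,0,0,0,0.28,-8.5,-8.5,-8,0,0,0,0.42,-12,-12,-8,0,0,0,0.56,-15.5,-15.5,-8,0]
}}

```text
time_s: 0.65
position: [0.3077, 0.3584, 0.3195]
orientation: [1.431, 2.796, 0.001]
ft_force: [1.5, -0.3, 0.4]
opening: 1.004
```

```bash
python3 -c "
from h import *
plan([.555,-.203,.32],29.3)"
```

```text
turn [0.0008 0.     0.1136] shift cm [-5.999e+01 -1.279e+01 -5.000e-02] psi 35.81 pos [0.3077 0.3584 0.3195] q6 0.164 t 0.65 F [ 1.46 -0.3   0.38] M [-0.065 -0.03   0.023] op 1.004
```

{"name": "play_rows", "arguments": {
  "deltas": [0,0,0.05,-5,-1,0,0,0,0,0.09,-10,-2,0,0,0,0,0.11,-15,-3,0,0,0,0,0.11,-20,-4,0,0,0,0,0.11,-24.5,-5,0,0]
}}

```text
time_s: 1.15
position: [0.4116, 0.1306, 0.3191]
orientation: [1.575, 2.718, 0.0]
ft_force: [1.4, 0.1, 0.1]
opening: 1.002
```

```bash
python3 -c "
from h import *
plan([.555,-.203,.32],29.3)"
```

```text
turn [0.0003 0.     0.0088] shift cm [-36.08  -4.14  -0.08] psi 29.8 pos [0.4116 0.1306 0.3191] q6 -0.292 t 1.15 F [1.39 0.06 0.11] M [-0.002 -0.039  0.094] op 1.002
```

{"name": "play_rows", "arguments": {
  "deltas": [0,0,0,-5,-0.6,0,0,0,0,0,-10,-1.2,0,0,0,0,0,-15,-1.8,0,0,0,0,0,-20,-2.4,0,0,0,0,0,-25,-3,0,0]
}}

```text
time_s: 1.65
position: [0.5091, -0.0998, 0.3191]
orientation: [-1.576, -2.718, -0.0]
ft_force: [0.6, 0.4, 0.3]
opening: 1.0
```

{"name": "play_rows", "arguments": {
  "deltas": [0,0,0,-5,-0.5,0,0,0,0,0,-10,-1,0,0,0,0,0,-10.7,-1,0,0,0,0,0,-10.7,-1,0,0,0,0,0,-10.7,-1,0,0]
}}

```text
time_s: 2.15
position: [0.5531, -0.1947, 0.3194]
orientation: [-1.575, -2.718, -0.001]
ft_force: [0.2, 0.8, 0.6]
opening: 1.004
```

```bash
python3 -c "
from h import *
plan([.555,-.203,.32],29.3)
c=cam('wrist'); save(c,'wrist2'); np.savez('pics/wrist2.npz',**c)"
```

```text
turn [ 0.0001 -0.0006  0.0091] shift cm [-0.81 -0.25 -0.06] psi 29.82 pos [ 0.5531 -0.1947  0.3194] q6 -0.917 t 2.15 F [0.22 0.8  0.6 ] M [0.023 0.035 0.005] op 1.004
```

View pics/wrist2.png

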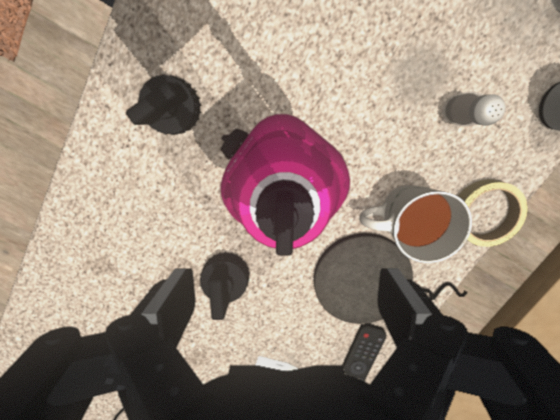

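The wrist view shows the coupling at about (285,215), with the wing running vertically in the picture and therefore across the jaw direction. I'll refine the wing pose from this view.

```bash
python3 - <<'E'
from h import *
c=dict(np.load('pics/wrist2.npz')); P=pts(c)
sub=np.zeros(P.shape[:2],bool); sub[170:262,240:330]=1
dark=c['color'].max(-1)<75
for lo,hi in ((.205,.24),(.215,.24),(.18,.197)):
    q=P[sub&dark&(P[...,2]>lo)&(P[...,2]<hi)]
    w,V=np.linalg.eigh(np.cov(q[:,:2].T))
    print(lo,len(q),q.mean(0).round(4),np.degrees(np.arctan2(V[1,1],V[0,1])),cv2.minAreaRect((q*1000)[:,:2].astype(np.float32)),np.percentile(q[:,2],[5,50,95]).round(4))
# white ring centre / coupling circle
m=np.zeros(P.shape[:2],bool); m[150:262,225:345]=1
z=P[...,2]; hsv=cv2.cvtColor(c['color'],cv2.COLOR_BGR2HSV)
r=m&(hsv[...,1]<60)&(hsv[...,2]>110)&(z>.15)&(z<.18)
q=P[r]; print(len(q),np.percentile(z[r],[5,50,95]))
(u,v),_,_=e=cv2.fitEllipse(max(cv2.findContours(r.astype(np.uint8),0,1)[0],key=len)); print(e)
im=cv2.resize(c['color'][150:270,220:350],None,fx=5,fy=5,interpolation=2); cv2.imwrite('pics/w2z.png',im)
E
```

```text
0.205 1007 [ 0.5539 -0.1985  0.2253] 118.78745799398429 ((555.8189086914062, -201.214599609375), (13.91589641571045, 43.87038803100586), 29.742862701416016) [0.2155 0.2264 0.2276]
0.215 957 [ 0.5543 -0.1993  0.2261] 118.91164749693786 ((555.8189086914062, -201.214599609375), (13.91589641571045, 43.87038803100586), 29.742862701416016) [0.2237 0.2265 0.2277]
0.18 1138 [ 0.5472 -0.1983  0.1902] 73.58943581523688 ((554.2501220703125, -200.6830291748047), (48.867923736572266, 48.63513946533203), 34.31997299194336) [0.1848 0.1907 0.1921]
824 [0.16279595 0.16391794 0.16538338]
((284.5478515625, 207.399658203125), (65.39810943603516, 65.70140838623047), 138.2217254638672)
```

View pics/w2z.png

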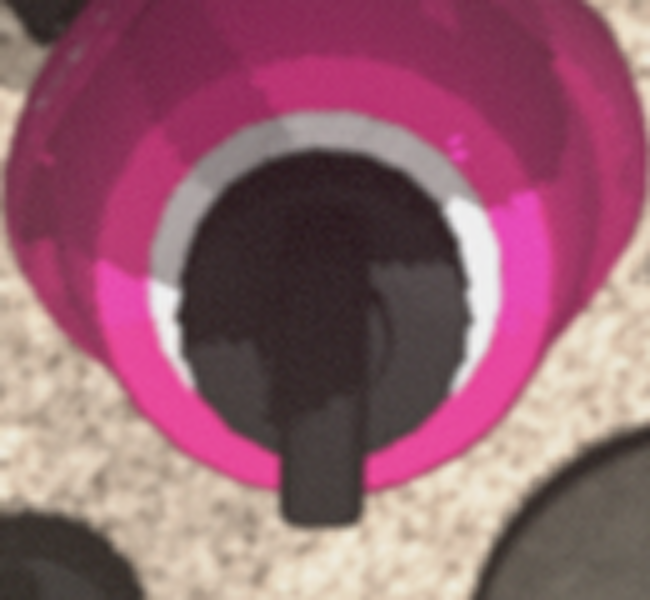

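```bash
python3 -c "
from h import *
plan([.5553,-.2025,.26],29.5)
print(bot.tips_ahead,[a for a in dir(bot) if a[0]!='_'])"
```

```text
turn [0.0007 0.0002 0.0064] shift cm [-0.83 -0.22  5.99] psi 29.87 pos [ 0.5531 -0.1942  0.3199] q6 -0.917 t 2.2 F [-0.21  0.4   0.43] M [-0.023  0.05   0.026] op 0.998
0.008 ['PlanningError', 'sign_off', 'tips_ahead']
```

{"name": "play_rows", "arguments": {
  "deltas": [0,0,0.006,-0.8,-0.2,2,150,0,0,0.006,-0.8,-0.2,4,150,0,0,0.006,-0.8,-0.2,6,150,0,0,0.006,-0.8,-0.2,6,150,0,0,0.006,-0.8,-0.2,6,150],
  "grip_force": 30
}}

```text
time_s: 2.7
position: [0.5553, -0.2022, 0.2604]
orientation: [1.581, 2.714, 0.0]
ft_force: [0.6, 0.8, 0.4]
opening: 0.409
```

{"name": "play_rows", "arguments": {
  "deltas": [0,0,0,0,0,0,150,0,0,0,0,0,0,150,0,0,0,0,0,0,150]
}}

```text
time_s: 3.0
position: [0.5558, -0.2034, 0.2605]
orientation: [1.583, 2.712, 0.0]
ft_force: [-0.8, -1.2, 0.1]
opening: 0.407
```

```bash
python3 - <<'E'
from h import *
plan([.5553,-.2025,.203],29.5)
c=cam('scene'); np.savez('pics/scene3.npz',**c); im=cv2.resize(c['color'][150:330,200:400],None,fx=3,fy=3,interpolation=2); cv2.imwrite('pics/s3.png',im)
P=pts(c); s=readout.sense(); q=P[150:330,200:400].reshape(-1,3); Rm=R.from_rotvec(s['orientation']).as_matrix(); L=(q-s['position'])@Rm
m=(abs(L[:,0])<.013)&(abs(L[:,1])<.05)&(L[:,2]>-.06)&(L[:,2]<.03); L=L[m]; 
h=np.histogram(L[:,2],np.arange(-.06,.031,.003)); print(h[0],L[:,1].min(),L[:,1].max()); print(np.sort(L[:,2])[-20:].round(4))
E
```

```text
turn [ 0.0011  0.0014 -0.0007] shift cm [ 0.11 -0.    5.75] psi 29.46 pos [ 0.5558 -0.2034  0.2605] q6 -0.922 t 3.0 F [-0.76 -1.18  0.09] M [ 0.001  0.01  -0.017] op 0.407
[24 15 20 27 44 32 23  8  9 13 12 11 19 15 21 25 25 27 23 14 14  8  2  0
  0  0  0  0  0  0] -0.049946335328027835 0.04937880951705158
[0.0006 0.0012 0.0013 0.0016 0.0018 0.0019 0.0019 0.0023 0.0028 0.0028
 0.0035 0.0048 0.005  0.005  0.0052 0.0053 0.0054 0.0054 0.006  0.008 ]
```

View pics/s3.png

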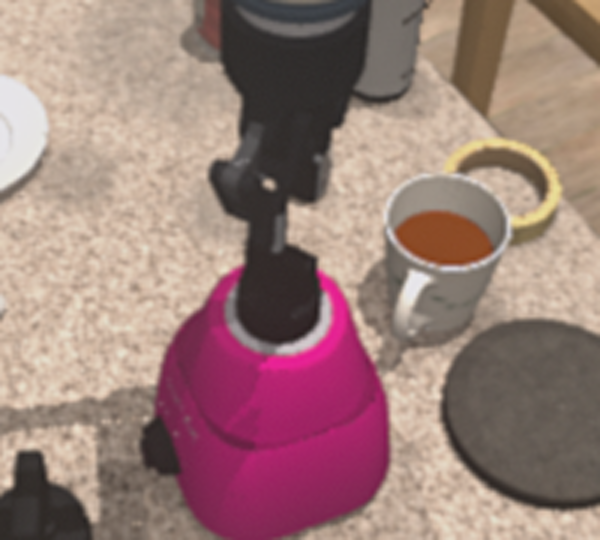

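{"name": "play_rows", "arguments": {
  "deltas": [0,0,0,0.05,0,2,150,0,0,0,0.05,0,4,150,0,0,0,0.05,0,5,150,0,0,0,0.05,0,5.7,150,0,0,0,0.05,0,5.7,150]
}}

```text
time_s: 3.55
position: [0.555, -0.2029, 0.2015]
orientation: [-1.583, -2.712, 0.0]
ft_force: [-0.5, 0.1, -0.0]
opening: 0.411
```

```bash
python3 - <<'E'
from h import *
plan([.5553,-.2025,.203],29.5)
c=cam('scene'); im=cv2.resize(c['color'][150:330,200:400],None,fx=3,fy=3,interpolation=2); cv2.imwrite('pics/s4.png',im)
E
```

```text
turn [-0.0008 -0.0011 -0.0009] shift cm [ 0.02  0.04 -0.15] psi 29.45 pos [ 0.555  -0.2029  0.2015] q6 -0.922 t 3.55 F [-0.54  0.15 -0.  ] M [-0.026  0.055  0.045] op 0.411
```

View pics/s4.png

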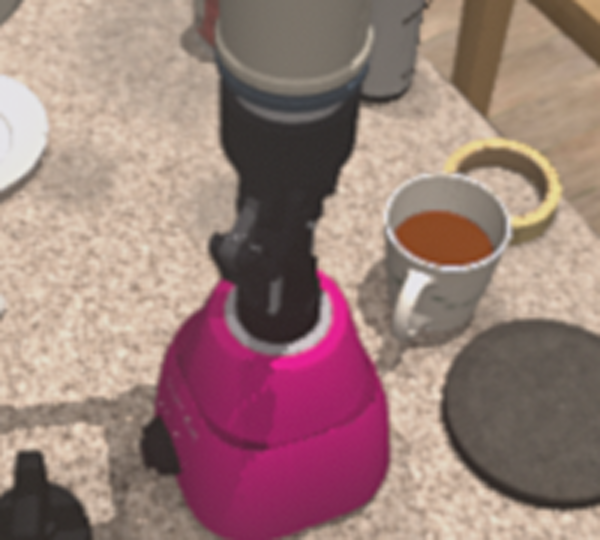

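{"name": "play_rows", "arguments": {
  "deltas": [0,0,0,0,0,-0.15,150,0,0,0,0,0,-0.15,180,0,0,0,0,0,-0.15,195,0,0,0,0,0,-0.15,205,0,0,0,0,0,-0.15,215],
  "grip_force": 30
}}

```text
time_s: 4.1
position: [0.5556, -0.2029, 0.2042]
orientation: [1.583, 2.712, 0.001]
ft_force: [1.1, 1.6, 0.8]
opening: 0.158
```

```bash
python3 -c "
from h import *
plan([.5553,-.2025,.203],29.5)"
```

```text
turn [ 0.001   0.0006 -0.0007] shift cm [ 0.05 -0.01  0.12] psi 29.46 pos [ 0.5556 -0.2029  0.2042] q6 -0.922 t 4.1 F [1.07 1.61 0.78] M [ 0.097 -0.241 -0.043] op 0.158
```

{"name": "play_rows", "arguments": {
  "deltas": [0,0,0,0,0,0,255,0,0,0,0,0,0,255,0,0,0,0,0,0,255],
  "grip_force": 30
}}

```text
time_s: 4.4
position: [0.5556, -0.2029, 0.2042]
orientation: [1.583, 2.712, 0.001]
ft_force: [1.8, 0.5, 2.0]
opening: 0.157
```

```bash
cat >> h.py <<'E'
def st():
    s=readout.sense(); Rm=R.from_rotvec(s['orientation']).as_matrix()
    print('t%.2f psi %.2f pos %s F %s M %s Fl %s op %.3f tau6 %.3f'%(s['time_s'],psi(Rm),s['position'].round(4),s['ft_force'].round(1),s['moment'].round(3),(Rm.T@s['ft_force']).round(1),s['opening'],s['tau'][5]))
E
python3 -c "
from h import *
st()"
```

```text
t4.40 psi 29.46 pos [ 0.5556 -0.2029  0.2042] F [1.8 0.5 2. ] M [ 0.176 -0.353 -0.057] Fl [-0.4  1.9 -2. ] op 0.157 tau6 -0.082
```

{"name": "play_rows", "arguments": {
  "deltas": [0,0,0.02,0,0,-0.006,255,0,0,0.04,0,0,-0.012,255,0,0,0.06,0,0,-0.018,255,0,0,0.08,0,0,-0.024,255,0,0,0.1,0,0,-0.03,255]
}}

```text
time_s: 4.9
position: [0.5552, -0.2032, 0.2043]
orientation: [1.72, 2.629, -0.001]
ft_force: [1.2, -1.0, 3.7]
opening: 0.159
```

```bash
python3 -c "
from h import *
st()"
```

```text
t4.90 psi 23.61 pos [ 0.5552 -0.2032  0.2043] F [ 1.2 -1.   3.7] M [-0.067 -0.028  0.11 ] Fl [-1.4  0.7 -3.7] op 0.159 tau6 -0.160
```

{"name": "play_rows", "arguments": {
  "deltas": [0,0,0.02,0,0,-0.006,255,0,0,0.04,0,0,-0.012,255,0,0,0.06,0,0,-0.018,255,0,0,0.08,0,0,-0.024,255,0,0,0.1,0,0,-0.03,255]
}}

```text
time_s: 5.4
position: [0.5552, -0.2031, 0.2046]
orientation: [1.849, 2.54, -0.0]
ft_force: [0.1, -1.0, 5.6]
opening: 0.156
```

```bash
python3 -c "
from h import *
st()"
```

```text
t5.40 psi 17.88 pos [ 0.5552 -0.2031  0.2046] F [ 0.1 -1.   5.6] M [-0.054  0.083  0.086] Fl [-1.  -0.2 -5.6] op 0.156 tau6 -0.168
```

{"name": "play_rows", "arguments": {
  "deltas": [0,0,0.02,0,0,-0.007,255,0,0,0.04,0,0,-0.014,255,0,0,0.06,0,0,-0.021,255,0,0,0.08,0,0,-0.028,255,0,0,0.1,0,0,-0.035,255]
}}

```text
time_s: 5.9
position: [0.5553, -0.203, 0.2048]
orientation: [1.974, 2.444, -0.0]
ft_force: [-0.9, -0.9, 5.3]
opening: 0.156
```

```bash
python3 -c "
from h import *
st()"
```

```text
t5.90 psi 12.16 pos [ 0.5553 -0.203   0.2048] F [-0.9 -0.9  5.3] M [-0.031  0.064  0.102] Fl [-0.7 -1.1 -5.3] op 0.156 tau6 -0.178
```

{"name": "play_rows", "arguments": {
  "deltas": [0,0,0.02,0,0,-0.007,255,0,0,0.04,0,0,-0.014,255,0,0,0.06,0,0,-0.021,255,0,0,0.07,0,0,-0.024,255]
}}

```text
time_s: 6.3
position: [0.5553, -0.2029, 0.205]
orientation: [-2.057, -2.374, -0.0]
ft_force: [0.1, -0.6, 5.5]
opening: 0.159
```

```bash
python3 -c "
from h import *
st()"
```

```text
t6.30 psi 8.18 pos [ 0.5553 -0.2029  0.205 ] F [ 0.1 -0.6  5.5] M [-0.028  0.045  0.043] Fl [-0.6  0.1 -5.5] op 0.159 tau6 0.053
```

{"name": "play_rows", "arguments": {
  "deltas": [0,0,0.02,0,0,-0.006,255,0,0,0.03,0,0,-0.01,255,0,0,0.04,0,0,-0.014,255]
}}

```text
time_s: 6.6
position: [0.5553, -0.2029, 0.2051]
orientation: [-2.104, -2.333, -0.0]
ft_force: [-0.4, -0.2, 5.1]
opening: 0.158
```

```bash
python3 -c "
from h import *
st()"
```

```text
t6.60 psi 5.92 pos [ 0.5553 -0.2029  0.2051] F [-0.4 -0.2  5.1] M [-0.014  0.065  0.045] Fl [-0.1 -0.4 -5.1] op 0.158 tau6 -0.044
```

{"name": "play_rows", "arguments": {
  "deltas": [0,0,0.015,0,0,-0.005,255,0,0,0.03,0,0,-0.01,255,0,0,0.04,0,0,-0.014,255]
}}

```text
time_s: 6.9
position: [0.5553, -0.2029, 0.2052]
orientation: [-2.15, -2.29, -0.0]
ft_force: [0.1, -0.2, 5.1]
opening: 0.161
```

```bash
python3 -c "
from h import *
st()"
```

```text
t6.90 psi 3.61 pos [ 0.5553 -0.2029  0.2052] F [ 0.1 -0.2  5.1] M [-0.03   0.123  0.041] Fl [-0.2  0.1 -5.1] op 0.161 tau6 -0.010
```

{"name": "play_rows", "arguments": {
  "deltas": [0,0,0.02,0,0,-0.006,255,0,0,0.04,0,0,-0.012,255]
}}

```text
time_s: 7.1
position: [0.5553, -0.2029, 0.2053]
orientation: [-2.196, -2.246, 0.0]
ft_force: [0.1, -0.2, 5.6]
opening: 0.161
```

```bash
python3 -c "
from h import *
st()"
```

```text
t7.10 psi 1.28 pos [ 0.5553 -0.2029  0.2053] F [ 0.1 -0.2  5.6] M [-0.032  0.046  0.101] Fl [-0.2  0.1 -5.6] op 0.161 tau6 -0.212
```

{"name": "play_rows", "arguments": {
  "deltas": [0,0,0.02,0,0,-0.006,255,0,0,0.04,0,0,-0.012,255,0,0,0.06,0,0,-0.018,255]
}}

```text
time_s: 7.4
position: [0.5553, -0.203, 0.2055]
orientation: [-2.263, -2.179, 0.0]
ft_force: [-0.1, -0.3, 4.4]
opening: 0.159
```

```bash
python3 -c "
from h import *
st()"
```

```text
t7.40 psi -2.16 pos [ 0.5553 -0.203   0.2055] F [-0.1 -0.3  4.4] M [0.026 0.068 0.058] Fl [-0.3 -0.1 -4.4] op 0.159 tau6 -0.199
```

```bash
python3 - <<'E'
from h import *
st()
for i in range(4): vision.read_camera('top'); st()
E
```

```text
t7.40 psi -2.16 pos [ 0.5553 -0.203   0.2055] F [-0.1 -0.3  4.4] M [0.026 0.068 0.058] Fl [-0.3 -0.1 -4.4] op 0.159 tau6 -0.199
t7.45 psi -2.21 pos [ 0.5553 -0.203   0.2055] F [ 0.1 -1.   4.1] M [0.032 0.025 0.02 ] Fl [-1.   0.1 -4.1] op 0.158 tau6 -0.036
t7.50 psi -2.11 pos [ 0.5553 -0.2029  0.2055] F [0.5 0.2 4.4] M [0.014 0.055 0.031] Fl [ 0.2  0.5 -4.4] op 0.152 tau6 0.210
t7.55 psi -2.08 pos [ 0.5553 -0.203   0.2055] F [0.  0.5 4.5] M [-0.021 -0.042  0.012] Fl [ 0.5 -0.  -4.5] op 0.157 tau6 0.066
t7.60 psi -2.07 pos [ 0.5553 -0.203   0.2055] F [0.6 0.8 4.5] M [ 0.009  0.064 -0.021] Fl [ 0.8  0.6 -4.5] op 0.155 tau6 0.001
```

{"name": "play_rows", "arguments": {
  "deltas": [0,0,0.02,0,0,-0.006,255,0,0,0.04,0,0,-0.012,255,0,0,0.06,0,0,-0.018,255]
}}

```text
time_s: 7.9
position: [0.5553, -0.203, 0.2057]
orientation: [-2.327, -2.11, 0.0]
ft_force: [-0.6, 0.6, 3.5]
opening: 0.158
```

```bash
python3 -c "
from h import *
st()"
```

```text
t7.90 psi -5.60 pos [ 0.5553 -0.203   0.2057] F [-0.6  0.6  3.5] M [-0.038 -0.008  0.062] Fl [ 0.5 -0.7 -3.5] op 0.158 tau6 -0.207
```

{"name": "play_rows", "arguments": {
  "deltas": [0,0,0.02,0,0,-0.003,255,0,0,0.04,0,0,-0.006,255]
}}

```text
time_s: 8.1
position: [0.5552, -0.203, 0.2057]
orientation: [-2.369, -2.063, 0.0]
ft_force: [-0.5, -0.0, 4.0]
opening: 0.161
```

```bash
python3 -c "
from h import *
st()"
```

```text
t8.10 psi -7.89 pos [ 0.5552 -0.203   0.2057] F [-0.5 -0.   4. ] M [0.032 0.083 0.093] Fl [-0.1 -0.5 -4. ] op 0.161 tau6 -0.206
```

{"name": "play_rows", "arguments": {
  "deltas": [0,0,0.02,0,0,-0.006,255,0,0,0.04,0,0,-0.012,255]
}}

```text
time_s: 8.3
position: [0.5553, -0.2029, 0.2058]
orientation: [-2.41, -2.016, 0.0]
ft_force: [0.3, 0.1, 3.4]
opening: 0.154
```

```bash
python3 - <<'E'
from h import *
st()
for i in range(3): vision.read_camera('top'); st()
E
```

```text
t8.30 psi -10.18 pos [ 0.5553 -0.2029  0.2058] F [0.3 0.1 3.4] M [0.056 0.055 0.095] Fl [ 0.1  0.2 -3.4] op 0.154 tau6 -0.204
t8.35 psi -10.23 pos [ 0.5552 -0.2029  0.2058] F [-0.4  0.5  4.1] M [0.035 0.064 0.038] Fl [ 0.5 -0.5 -4.1] op 0.157 tau6 -0.044
t8.40 psi -10.14 pos [ 0.5553 -0.203   0.2059] F [0.2 0.8 3.2] M [ 0.04   0.097 -0.02 ] Fl [ 0.9  0.1 -3.2] op 0.157 tau6 0.198
t8.45 psi -10.10 pos [ 0.5553 -0.2029  0.2058] F [ 0.4 -1.   3.7] M [ 0.024  0.087 -0.013] Fl [-0.9  0.5 -3.7] op 0.156 tau6 0.054
```

{"name": "play_rows", "arguments": {
  "deltas": [0,0,0.02,0,0,-0.006,255,0,0,0.04,0,0,-0.012,255]
}}

```text
time_s: 8.65
position: [0.5553, -0.2028, 0.2059]
orientation: [-2.449, -1.967, -0.0]
ft_force: [-0.4, 0.7, 3.1]
opening: 0.155
```

```bash
python3 - <<'E'
from h import *
st()
E
```

```text
t8.65 psi -12.46 pos [ 0.5553 -0.2028  0.2059] F [-0.4  0.7  3.1] M [0.174 0.074 0.054] Fl [ 0.6 -0.5 -3.1] op 0.155 tau6 -0.203
```

{"name": "play_rows", "arguments": {
  "deltas": [0,0,0.02,0,0,-0.006,255,0,0,0.04,0,0,-0.012,255]
}}

```text
time_s: 8.85
position: [0.5552, -0.2027, 0.2059]
orientation: [-2.488, -1.918, -0.0]
ft_force: [-0.6, 2.2, 1.9]
opening: 0.158
```

```bash
python3 - <<'E'
from h import *
st()
E
```

```text
t8.85 psi -14.74 pos [ 0.5552 -0.2027  0.2059] F [-0.6  2.2  1.9] M [0.172 0.086 0.086] Fl [ 1.9 -1.1 -1.9] op 0.158 tau6 -0.105
```

{"name": "play_rows", "arguments": {
  "deltas": [0,0,0.02,0,0,-0.003,255,0,0,0.03,0,0,-0.006,255]
}}

```text
time_s: 9.05
position: [0.5552, -0.2027, 0.2059]
orientation: [-2.516, -1.881, 0.0]
ft_force: [0.4, 2.1, 2.2]
opening: 0.159
```

```bash
python3 - <<'E'
from h import *
st()
for i in range(2): vision.read_camera('top'); st()
E
```

```text
t9.05 psi -16.44 pos [ 0.5552 -0.2027  0.2059] F [0.4 2.1 2.2] M [0.375 0.054 0.246] Fl [ 2.1 -0.3 -2.2] op 0.159 tau6 0.197
t9.10 psi -16.44 pos [ 0.5552 -0.2027  0.2059] F [0.6 1.9 2.6] M [ 0.367 -0.024  0.199] Fl [ 2.   0.  -2.6] op 0.161 tau6 0.197
t9.15 psi -16.39 pos [ 0.5553 -0.2027  0.2059] F [-0.8  1.6  1.4] M [0.444 0.033 0.155] Fl [ 1.3 -1.2 -1.4] op 0.157 tau6 0.281
```

Torque has jumped to about 0.2 N m and stays there at rest, about 46° from the start. That is the stop. I'll ease back about 5.5°.

{"name": "play_rows", "arguments": {
  "deltas": [0,0,-0.03,0,0,0,255,0,0,-0.06,0,0,0,255,0,0,-0.08,0,0,0,255,0,0,-0.095,0,0,0,255,0,0,-0.095,0,0,0,255]
}}

```text
time_s: 9.65
position: [0.5553, -0.203, 0.2063]
orientation: [2.422, 2.0, -0.0]
ft_force: [-1.0, 2.2, 1.5]
opening: 0.16
```

```bash
python3 - <<'E'
from h import *
st()
for i in range(3): vision.read_camera('top'); st()
E
```

```text
t9.65 psi -10.91 pos [ 0.5553 -0.203   0.2063] F [-1.   2.2  1.5] M [ 0.304  0.093 -0.007] Fl [ 2.  -1.4 -1.5] op 0.160 tau6 -0.144
t9.70 psi -10.95 pos [ 0.5553 -0.2031  0.2063] F [-0.6  2.4  2.2] M [0.367 0.106 0.018] Fl [ 2.3 -1.  -2.2] op 0.165 tau6 -0.030
t9.75 psi -10.95 pos [ 0.5553 -0.203   0.2064] F [-0.8  2.3  3. ] M [0.347 0.148 0.005] Fl [ 2.1 -1.2 -3. ] op 0.160 tau6 0.018
t9.80 psi -10.95 pos [ 0.5553 -0.203   0.2063] F [-0.4  1.5  4.1] M [0.325 0.105 0.105] Fl [ 1.4 -0.7 -4.1] op 0.162 tau6 0.032
```

{"name": "play_rows", "arguments": {
  "deltas": [0,0,0,0,0,-0.05,255,0,0,0,0,0,-0.1,255]
}}

```text
time_s: 10.0
position: [0.5553, -0.203, 0.2069]
orientation: [-2.423, -1.999, 0.0]
ft_force: [-0.1, 1.1, -0.2]
opening: 0.159
```

```bash
python3 -c "
from h import *
st()"
```

```text
t10.00 psi -10.95 pos [ 0.5553 -0.203   0.2069] F [-0.1  1.1 -0.2] M [ 0.193 -0.049 -0.023] Fl [ 1.  -0.4  0.2] op 0.159 tau6 0.029
```

{"name": "play_rows", "arguments": {
  "deltas": [0,0,0,0,0,-0.05,255,0,0,0,0,0,-0.1,255]
}}

```text
time_s: 10.2
position: [0.5551, -0.2029, 0.2073]
orientation: [-2.422, -1.999, 0.001]
ft_force: [-0.0, 0.6, -3.8]
opening: 0.157
```

```bash
python3 -c "
from h import *
st()"
```

```text
t10.20 psi -10.95 pos [ 0.5551 -0.2029  0.2073] F [-0.   0.6 -3.8] M [ 0.254 -0.13  -0.   ] Fl [ 0.6 -0.1  3.8] op 0.157 tau6 -0.000
```

```bash
python3 - <<'E'
from h import *
for i in range(4): vision.read_camera('top'); st()
E
```

```text
t10.25 psi -10.95 pos [ 0.5551 -0.2029  0.2074] F [-0.1  1.5 -2.6] M [ 0.263 -0.069 -0.028] Fl [ 1.5 -0.4  2.6] op 0.160 tau6 -0.003
t10.30 psi -10.95 pos [ 0.5551 -0.2029  0.2075] F [ 0.3  1.5 -2.6] M [ 0.256 -0.064 -0.038] Fl [1.5 0.1 2.6] op 0.160 tau6 -0.006
t10.35 psi -10.95 pos [ 0.5551 -0.2029  0.2076] F [ 0.7  1.5 -2.8] M [ 0.207 -0.097 -0.003] Fl [1.6 0.4 2.8] op 0.161 tau6 -0.006
t10.40 psi -10.94 pos [ 0.5551 -0.2029  0.2076] F [ 0.7  1.3 -4. ] M [ 0.214 -0.044 -0.005] Fl [1.4 0.4 4. ] op 0.158 tau6 -0.006
```

{"name": "play_rows", "arguments": {
  "deltas": [0,0,0,0,0,-0.04,255,0,0,0,0,0,-0.08,255,0,0,0,0,0,-0.08,255]
}}

```text
time_s: 10.7
position: [0.5551, -0.2028, 0.2086]
orientation: [-2.422, -1.999, 0.001]
ft_force: [0.5, 1.0, -3.8]
opening: 0.159
```

```bash
python3 - <<'E'
from h import *
st()
c=cam('scene'); st(); im=cv2.resize(c['color'][170:300,220:370],None,fx=5,fy=5,interpolation=2); cv2.imwrite('pics/s5.png',im)
vision.read_camera('top'); st()
E
```

```text
t10.70 psi -10.94 pos [ 0.5551 -0.2028  0.2086] F [ 0.5  1.  -3.8] M [ 0.388  0.051 -0.043] Fl [1.  0.3 3.8] op 0.159 tau6 -0.052
t10.75 psi -10.95 pos [ 0.5551 -0.2029  0.2087] F [-1.   1.7 -4.6] M [ 0.403  0.036 -0.027] Fl [ 1.5 -1.3  4.6] op 0.161 tau6 -0.050
t10.80 psi -10.94 pos [ 0.5551 -0.2028  0.2087] F [-0.7  1.9 -3.7] M [ 0.394  0.007 -0.059] Fl [ 1.7 -1.   3.7] op 0.161 tau6 -0.052
```

View pics/s5.png

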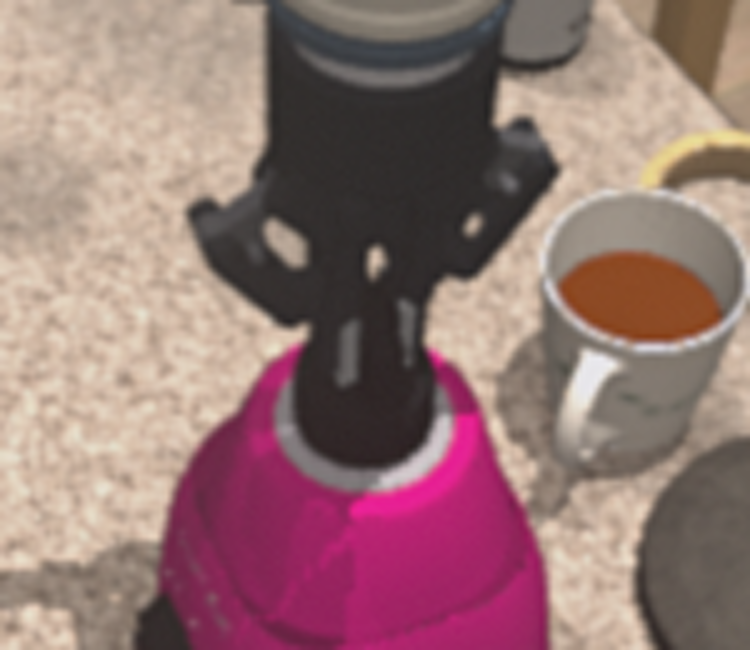

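{"name": "play_rows", "arguments": {
  "deltas": [0,0,0,0.02,0,-0.05,255,0,0,0,0.03,0,-0.1,255,0,0,0,0.03,0,-0.15,255]
}}

```text
time_s: 11.1
position: [0.5554, -0.2028, 0.211]
orientation: [2.423, 1.999, 0.0]
ft_force: [0.2, 0.7, -2.7]
opening: 0.157
```

```bash
python3 - <<'E'
from h import *
st()
vision.read_camera('top'); st()
E
```

```text
t11.10 psi -10.95 pos [ 0.5554 -0.2028  0.211 ] F [ 0.2  0.7 -2.7] M [ 0.312  0.016 -0.005] Fl [0.7 0.1 2.7] op 0.157 tau6 -0.024
t11.15 psi -10.95 pos [ 0.5555 -0.2028  0.2112] F [-1.1  1.6 -1.8] M [ 0.325  0.019 -0.017] Fl [ 1.3 -1.4  1.8] op 0.160 tau6 -0.022
```

The pull is falling as it rises, so the coupling is free. I'll continue straight up.

{"name": "play_rows", "arguments": {
  "deltas": [0,0,0,0,0,-0.3,255,0,0,0,0,0,-0.6,255,0,0,0,0,0,-0.9,255,0,0,0,0,0,-1.2,255,0,0,0,0,0,-1.5,255]
}}

```text
time_s: 11.65
position: [0.5554, -0.2028, 0.2261]
orientation: [2.423, 1.999, 0.0]
ft_force: [-0.2, 0.7, -0.7]
opening: 0.16
```

```bash
python3 - <<'E'
from h import *
st()
E
```

```text
t11.65 psi -10.95 pos [ 0.5554 -0.2028  0.2261] F [-0.2  0.7 -0.7] M [-0.064 -0.01   0.008] Fl [ 0.6 -0.4  0.7] op 0.160 tau6 -0.000
```

{"name": "play_rows", "arguments": {
  "deltas": [0,0,0,0,0,-1,255,0,0,0,0,0,-2,255,0,0,0,0,0,-3.5,255,0,0,0,0,0,-5,255,0,0,0,0,0,-5,255]
}}

```text
time_s: 12.15
position: [0.556, -0.203, 0.2792]
orientation: [2.419, 1.996, 0.004]
ft_force: [0.4, 0.6, -0.4]
opening: 0.156
```

```bash
python3 - <<'E'
from h import *
st()
plan([.478,.180,.27],29.5)
for n in ('scene','wrist'):
    c=cam(n); save(c,n+'6'); np.savez(f'pics/{n}6.npz',**c)
c=dict(np.load('pics/scene6.npz'));im=cv2.resize(c['color'][120:300,200:400],None,fx=3,fy=3,interpolation=2); cv2.imwrite('pics/s6.png',im)
E
```

```text
t12.15 psi -10.94 pos [ 0.556  -0.203   0.2792] F [ 0.4  0.6 -0.4] M [-0.029  0.041  0.046] Fl [0.6 0.3 0.4] op 0.156 tau6 -0.000
turn [ 0.0047  0.003  -0.7059] shift cm [ 36.12 -14.94   0.8 ] psi -10.94 pos [ 0.556  -0.203   0.2792] q6 -0.216 t 12.15 F [ 0.44  0.57 -0.4 ] M [-0.029  0.041  0.046] op 0.156
```

View pics/s6.png

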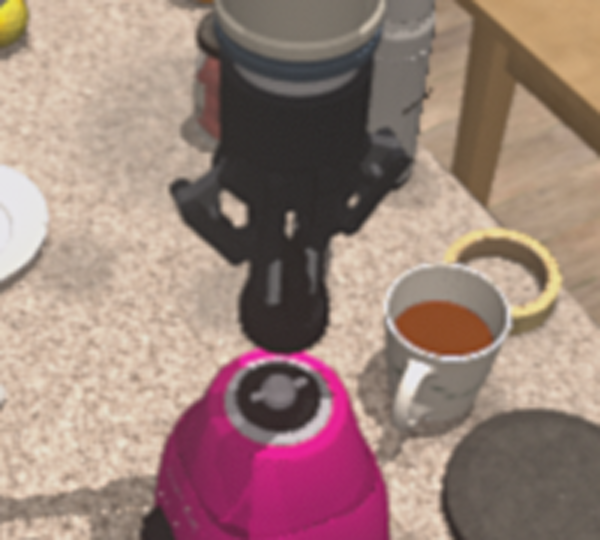

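View pics/wrist6.png

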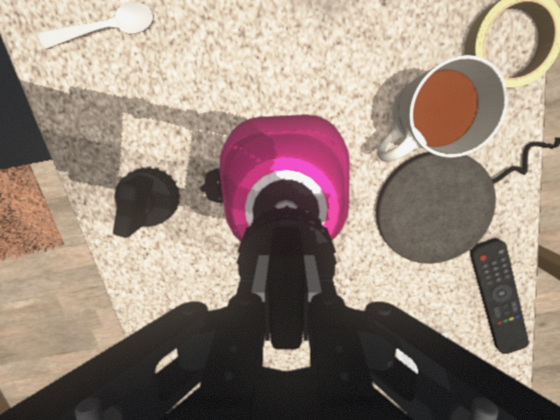

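The coupling hangs upright in the jaws and the spindle is exposed, at about (278,390) in the zoomed view. I'll carry it to the saucer.

{"name": "play_rows", "arguments": {
  "deltas": [0,0,0,2,-0.8,0,255,0,0,0,5.5,-2.3,0,255,0,0,0,9.5,-4,0,255,0,0,0,13.5,-5.7,0,255,0,0,0,17.5,-7.3,0,255]
}}

```text
time_s: 12.75
position: [0.516, -0.0156, 0.2743]
orientation: [-2.423, -1.998, 0.002]
ft_force: [0.0, 0.6, -0.2]
opening: 0.16
```

{"name": "play_rows", "arguments": {
  "deltas": [0,0,0,4,-1.7,1,255,0,0,0,8,-3.3,3,255,0,0,0,12,-5,5,255,0,0,0,15,-6.3,7,255,0,0,0,17,-7,9,255]
}}

```text
time_s: 13.25
position: [0.4791, 0.1654, 0.1837]
orientation: [-2.42, -2.002, 0.001]
ft_force: [0.8, -0.4, 0.1]
opening: 0.158
```

```bash
python3 - <<'E'
from h import *
st()
plan([.478,.180,.10],-10.95)
E
```

```text
t13.25 psi -10.82 pos [0.4791 0.1654 0.1837] F [ 0.8 -0.4  0.1] M [ 0.021 -0.002 -0.022] Fl [-0.3  0.8 -0.1] op 0.158 tau6 -0.333
turn [-0.0014  0.0001  0.0024] shift cm [ 1.41 -0.37  8.37] psi -10.82 pos [0.4791 0.1654 0.1837] q6 0.454 t 13.25 F [ 0.75 -0.42  0.06] M [ 0.021 -0.002 -0.022] op 0.158
```

{"name": "play_rows", "arguments": {
  "deltas": [0,0,0,1,-0.3,2,255,0,0,0,1.4,-0.4,4.5,255,0,0,0,1.4,-0.4,6.5,255,0,0,0,1.4,-0.4,8,255,0,0,0,1.4,-0.4,8,255]
}}

```text
time_s: 13.75
position: [0.4775, 0.1772, 0.1022]
orientation: [-2.422, -1.998, 0.008]
ft_force: [-0.3, 0.0, -0.6]
opening: 0.159
```

```bash
python3 - <<'E'
from h import *
vision.read_camera('top')
plan([.478,.180,.06],-10.95)
for n in ('scene','top'):
    c=cam(n); np.savez(f'pics/{n}7.npz',**c)
c=dict(np.load('pics/scene7.npz'));im=cv2.resize(c['color'][80:260,100:300],None,fx=3.5,fy=3.5,interpolation=2)[:600]; cv2.imwrite('pics/s7.png',im)
E
```

```text
turn [-0.0025  0.0013 -0.0001] shift cm [ 0.26 -0.08  4.42] psi -10.96 pos [0.4784 0.1773 0.1042] q6 0.48 t 13.8 F [-0.67  0.24  0.59] M [ 0.027  0.055 -0.021] op 0.161
```

View pics/s7.png

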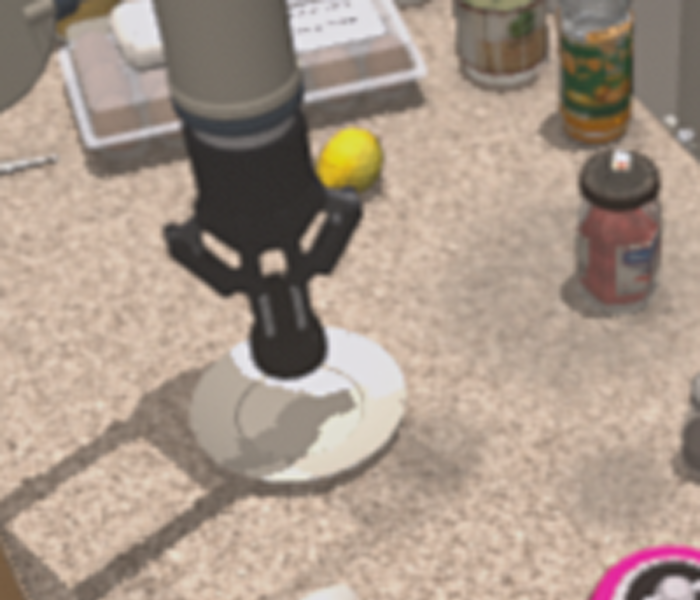

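```bash
python3 - <<'E'
from h import *
from scipy.optimize import least_squares
s=readout.sense(); Rm=R.from_rotvec(s['orientation']).as_matrix()
for n,(a,b,d,e) in (('scene',(165,160,200,192)),):
    c=dict(np.load(f'pics/{n}7.npz')); P=pts(c)[b:e,a:d]; dk=c['color'][b:e,a:d].max(-1)<75
    q=P[dk]; q=q[(np.linalg.norm(q[:,:2]-s['position'][:2],axis=1)<.035)]; L=(q-s['position'])@Rm
    print(np.percentile(L[:,2],[1,50,99]).round(4))
    for lo,hi in ((.016,.036),(.02,.034)):
        k=L[(L[:,2]>lo)&(L[:,2]<hi)]; r=least_squares(lambda p:np.hypot(k[:,0]-p[0],k[:,1]-p[1])-.0255,[0,0],loss='soft_l1',f_scale=.001)
        print(len(k),r.x.round(4),(Rm@np.r_[r.x,0]).round(4))
# saucer inner edge in scene/top before
E
```

```text
[-0.0455  0.0115  0.0358]
135 [ 0.0005 -0.0024] [-0.0023  0.001  -0.    ]
83 [ 0.0002 -0.0021] [-0.002   0.0006 -0.    ]
```

{"name": "play_rows", "arguments": {
  "deltas": [0,0,0,0.15,0,2,255,0,0,0,0.28,0,3.5,255,0,0,0,0.28,0,4.7,255,0,0,0,0.28,0,5,255,0,0,0,0.28,0,5,255]
}}

```text
time_s: 14.4
position: [0.4794, 0.1803, 0.055]
orientation: [-2.423, -1.999, 0.002]
ft_force: [0.5, -1.0, -0.9]
opening: 0.155
```

```bash
python3 - <<'E'
from h import *
c=cam('scene'); im=cv2.resize(c['color'][130:260,120:270],None,fx=5,fy=5,interpolation=2)[:600]; cv2.imwrite('pics/s8.png',im)
plan([.479,.180,.044],-10.95)
E
```

```text
turn [0.     0.     0.0001] shift cm [-0.06 -0.07  1.17] psi -10.94 pos [0.4798 0.1804 0.0557] q6 0.484 t 14.45 F [-0.28  0.74  1.26] M [ 0.013 -0.01   0.069] op 0.157
```

View pics/s8.png

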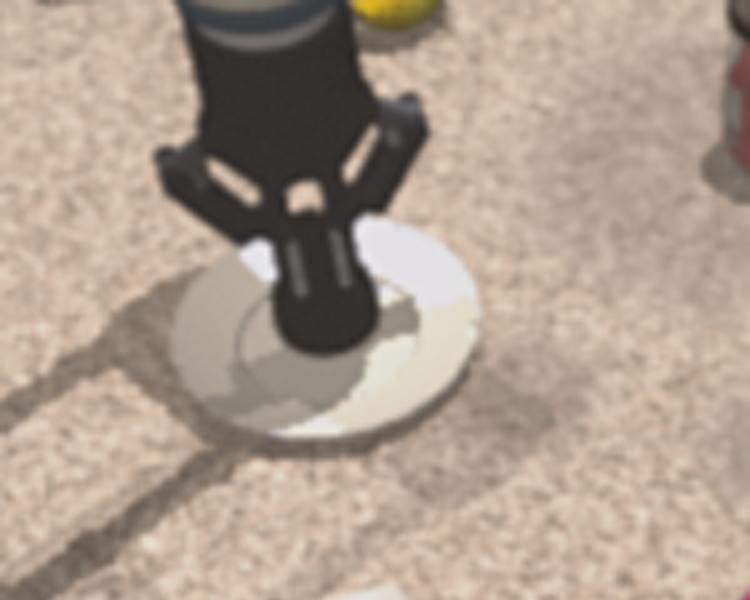

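The coupling's rim, at about (325,345) in the zoom, hovers a little above the saucer's inner circle. I'll lower it slowly.

{"name": "play_rows", "arguments": {
  "deltas": [0,0,0,-0.05,-0.05,0.3,255,0,0,0,-0.05,-0.05,0.6,255,0,0,0,-0.05,-0.05,0.8,255,0,0,0,-0.05,-0.05,0.9,255,0,0,0,-0.05,-0.05,0.9,255]
}}

```text
time_s: 14.95
position: [0.479, 0.18, 0.0463]
orientation: [-2.423, -1.999, 0.0]
ft_force: [0.0, 0.0, -1.0]
opening: 0.159
```

```bash
python3 - <<'E'
from h import *
st()
E
```

```text
t14.95 psi -10.94 pos [0.479  0.18   0.0463] F [ 0.  0. -1.] M [-0.016  0.002  0.042] Fl [0. 0. 1.] op 0.159 tau6 -0.000
```

{"name": "play_rows", "arguments": {
  "deltas": [0,0,0,0,0,0.05,255,0,0,0,0,0,0.1,255,0,0,0,0,0,0.15,255,0,0,0,0,0,0.2,255]
}}

```text
time_s: 15.35
position: [0.4792, 0.1801, 0.0445]
orientation: [2.423, 1.999, 0.0]
ft_force: [0.8, -0.5, 0.1]
opening: 0.161
```

```bash
python3 - <<'E'
from h import *
st()
E
```

```text
t15.35 psi -10.94 pos [0.4792 0.1801 0.0445] F [ 0.8 -0.5  0.1] M [-0.02   0.01  -0.026] Fl [-0.3  0.9 -0.1] op 0.161 tau6 0.000
```

{"name": "play_rows", "arguments": {
  "deltas": [0,0,0,0,0,0.05,255,0,0,0,0,0,0.1,255,0,0,0,0,0,0.15,255]
}}

```text
time_s: 15.65
position: [0.4791, 0.1801, 0.043]
orientation: [-2.423, -1.999, 0.0]
ft_force: [0.2, 0.9, -0.9]
opening: 0.158
```

```bash
python3 - <<'E'
from h import *
st()
E
```

```text
t15.65 psi -10.94 pos [0.4791 0.1801 0.043 ] F [ 0.2  0.9 -0.9] M [ 0.001 -0.026  0.011] Fl [ 0.9 -0.   0.9] op 0.158 tau6 -0.000
```

{"name": "play_rows", "arguments": {
  "deltas": [0,0,0,0,0,0.05,255,0,0,0,0,0,0.1,255,0,0,0,0,0,0.15,255]
}}

```text
time_s: 15.95
position: [0.4792, 0.1801, 0.0428]
orientation: [2.423, 1.999, 0.001]
ft_force: [-4.5, -1.9, 9.7]
opening: 0.158
```

```bash
python3 - <<'E'
from h import *
st()
vision.read_camera('top');st()
E
```

```text
t15.95 psi -10.94 pos [0.4792 0.1801 0.0428] F [-4.5 -1.9  9.7] M [-0.284  0.93  -0.007] Fl [-2.7 -4.  -9.8] op 0.158 tau6 -0.002
t16.00 psi -10.94 pos [0.4792 0.1801 0.0428] F [-3.9 -1.5  7. ] M [-0.26   0.806 -0.053] Fl [-2.2 -3.6 -7. ] op 0.154 tau6 -0.003
```

It touched the floor at TCP z of about 0.0428. I'll relieve the contact force and then open the jaws gently.

{"name": "play_rows", "arguments": {
  "deltas": [0,0,0,0,0,-0.1,255,0,0,0,0,0,-0.1,255]
}}

```text
time_s: 16.2
position: [0.4793, 0.1801, 0.0428]
orientation: [2.423, 1.999, 0.001]
ft_force: [-0.0, -0.1, 1.8]
opening: 0.154
```

```bash
python3 - <<'E'
from h import *
st()
vision.read_camera('top');st()
E
```

```text
t16.20 psi -10.94 pos [0.4793 0.1801 0.0428] F [-0.  -0.1  1.8] M [-0.064  0.152  0.04 ] Fl [-0.1 -0.  -1.8] op 0.154 tau6 0.002
t16.25 psi -10.94 pos [0.4794 0.1801 0.0429] F [-0.8 -0.4  3.3] M [-0.041  0.153 -0.041] Fl [-0.6 -0.7 -3.3] op 0.154 tau6 0.001
```

{"name": "play_rows", "arguments": {
  "deltas": [0,0,0,0,0,0,208,0,0,0,0,0,0,200,0,0,0,0,0,0,185,0,0,0,0,0,0,165,0,0,0,0,0,0,150]
}}

```text
time_s: 16.75
position: [0.479, 0.1801, 0.0424]
orientation: [-2.423, -1.999, 0.0]
ft_force: [-0.9, -0.1, 0.6]
opening: 0.414
```

```bash
python3 - <<'E'
from h import *
st()
c=cam('scene'); im=cv2.resize(c['color'][130:260,120:270],None,fx=5,fy=5,interpolation=2)[:600]; cv2.imwrite('pics/s9.png',im)
E
```

```text
t16.75 psi -10.94 pos [0.479  0.1801 0.0424] F [-0.9 -0.1  0.6] M [ 0.038 -0.03  -0.068] Fl [-0.3 -0.8 -0.6] op 0.414 tau6 0.000
```

View pics/s9.png

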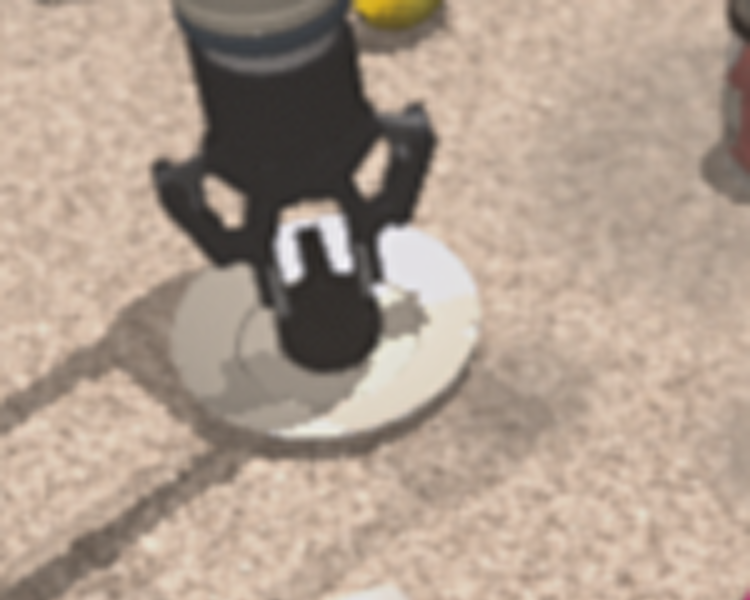

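The jaws are clear on both sides of the wing, at about (310,250) in the zoom. The coupling stands upright, so I'll back straight up.

{"name": "play_rows", "arguments": {
  "deltas": [0,0,0,0,0,-1.5,150,0,0,0,0,0,-4,150,0,0,0,0,0,-8,150,0,0,0,0,0,-12,150,0,0,0,0,0,-16,150]
}}

```text
time_s: 17.3
position: [0.4789, 0.18, 0.2054]
orientation: [2.423, 1.999, 0.002]
ft_force: [0.7, 0.1, 0.3]
opening: 0.412
```

{"name": "play_rows", "arguments": {
  "deltas": [0,0,0,-4,0,-1,100,0,0,0,-8,0,-1,60,0,0,0,-12,0,-1,0,0,0,0,-15,0,-1,0,0,0,0,-15,0,-1,0]
}}

```text
time_s: 17.8
position: [0.4502, 0.03, 0.2142]
orientation: [2.426, 1.993, 0.001]
ft_force: [0.1, 0.1, -0.4]
opening: 1.001
```

```bash
python3 - <<'E'
from h import *
from scipy.optimize import least_squares
st()
for n in ('scene','top'):
    c=cam(n); save(c,n+'10'); np.savez(f'pics/{n}10.npz',**c)
    a,b,d,e=(140,205,212,280) if n=='top' else (145,155,225,225)
    P=pts(c)[b:e,a:d]; col=c['color'][b:e,a:d]; hsv=cv2.cvtColor(col,cv2.COLOR_BGR2HSV)
    white=(hsv[...,1]<28)&(hsv[...,2]>150); dk=(col.max(-1)<75)&(P[...,2]>.015)
    m=cv2.morphologyEx(white.astype(np.uint8)*255,cv2.MORPH_OPEN,np.ones((3,3)))
    k=cv2.convexHull(max(cv2.findContours(m,0,1)[0],key=cv2.contourArea))[:,0]
    W=np.array([ray(c,u+a,v+b,.017)[:2] for u,v in k])*1000
    print(n,'saucer',cv2.minEnclosingCircle(W.astype(np.float32)))
    q=P[dk]; 
    for lo,hi in ((.05,.08),(.023,.04)):
        k=q[(q[:,2]>lo)&(q[:,2]<hi)]*1000; print(lo,len(k),cv2.minAreaRect(k[:,:2].astype(np.float32)),np.percentile(k[:,2],[5,50,95]) if len(k) else '')
    k=q[(q[:,2]<.027)]; r=least_squares(lambda p:np.hypot(k[:,0]-p[0],k[:,1]-p[1])-.0255,[.479,.18],loss='soft_l1',f_scale=.001); print('side fit',r.x.round(4),len(k))
c=dict(np.load('pics/scene10.npz')); im=cv2.resize(c['color'][130:260,120:270],None,fx=5,fy=5,interpolation=2)[:600]; cv2.imwrite('pics/s10.png',im)
E
```

```text
t17.80 psi -11.19 pos [0.4502 0.03   0.2142] F [ 0.1  0.1 -0.4] M [ 0.025 -0.046 -0.026] Fl [0.1 0.1 0.4] op 1.001 tau6 -0.578
scene saucer ((478.0442810058594, 181.9166717529297), 78.85112762451172)
0.05 73 ((475.8573913574219, 176.19119262695312), (43.45805358886719, 13.723697662353516), 85.18109893798828) [52.17995228 65.13450793 68.31763317]
0.023 177 ((477.3871154785156, 176.30303955078125), (46.60284423828125, 46.94324493408203), 76.7424087524414) [24.17211167 29.79612962 38.04261521]
side fit [0.4788 0.1809] 65
top saucer ((479.1778259277344, 165.23826599121094), 85.89112854003906)
0.05 0 ((0.0, 0.0), (0.0, 0.0), 0.0) 
0.023 0 ((0.0, 0.0), (0.0, 0.0), 0.0) 
side fit [0.479 0.18 ] 0
```

View pics/s10.png

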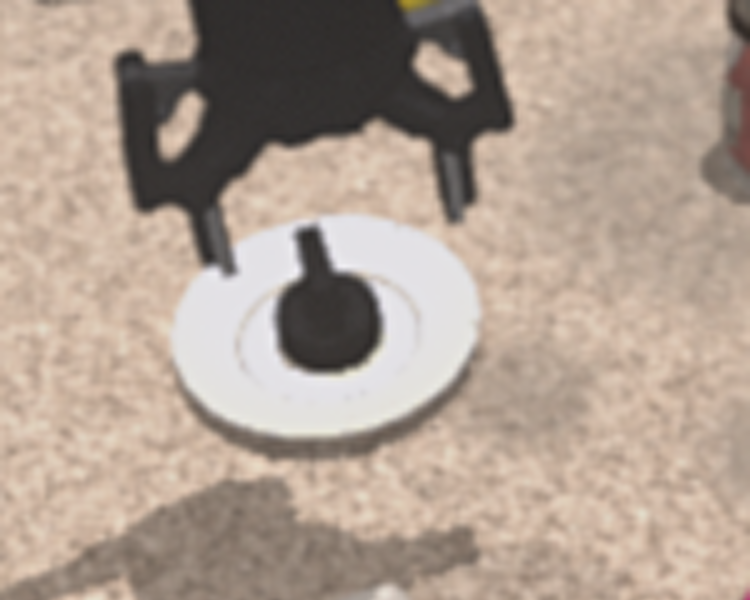

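View pics/top10.png

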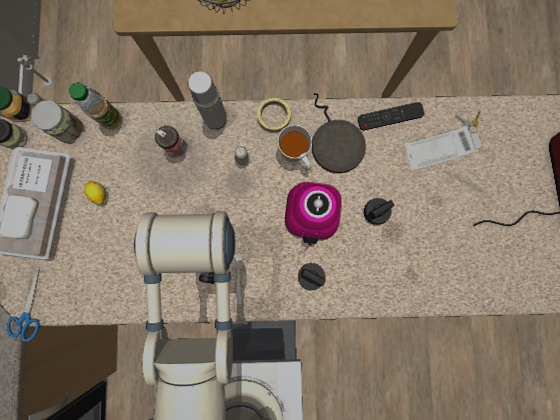

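The coupling stands wing-up inside the saucer's inner circle, and the jar, salt and mug are unmoved. The arm blocks the top view of the saucer, so I'll move it away and check the centring.

{"name": "play_rows", "arguments": {
  "deltas": [0,0,0,-4,0,-2,0,0,0,0,-8,0,-4,0,0,0,0,-12,0,-6,0,0,0,0,-16,0,-6,0,0,0,0,-18,0,-6,0]
}}

```text
time_s: 18.4
position: [0.4166, -0.1454, 0.2739]
orientation: [2.422, 1.998, 0.001]
ft_force: [0.2, -0.0, -1.1]
opening: 0.999
```

```bash
python3 - <<'E'
from h import *
st()
c=cam('top'); a,b,d,e=(140,205,212,280); col=c['color'][b:e,a:d]; hsv=cv2.cvtColor(col,cv2.COLOR_BGR2HSV)
P=pts(c)[b:e,a:d]; white=(hsv[...,1]<28)&(hsv[...,2]>130); dk=(col.max(-1)<75)
m=cv2.morphologyEx(white.astype(np.uint8)*255,cv2.MORPH_OPEN,np.ones((3,3)))
k=cv2.convexHull(max(cv2.findContours(m,0,1)[0],key=cv2.contourArea))[:,0]
W=np.array([ray(c,u+a,v+b,.017)[:2] for u,v in k])*1000; print('saucer',cv2.minEnclosingCircle(W.astype(np.float32)))
q=P[dk]*1000
for lo,hi in ((50,80),(22,40)):
    k=q[(q[:,2]>lo)&(q[:,2]<hi)]; print(lo,len(k),cv2.minAreaRect(k[:,:2].astype(np.float32)),np.percentile(k[:,2],[5,50,95]))
cv2.imwrite('pics/t11.png',cv2.resize(col,None,fx=7,fy=7,interpolation=2))
E
```

```text
t18.40 psi -10.97 pos [ 0.4166 -0.1454  0.2739] F [ 0.2 -0.  -1.1] M [ 0.004  0.026 -0.017] Fl [0.  0.2 1.1] op 0.999 tau6 0.179
saucer ((477.80767822265625, 178.33226013183594), 77.72380828857422)
50 92 ((479.45196533203125, 177.98577880859375), (47.201499938964844, 13.409296989440918), 79.37025451660156) [57.47994349 62.95701247 66.41366736]
22 191 ((478.0966491699219, 176.67054748535156), (51.578155517578125, 46.6601676940918), 88.41680908203125) [23.73493137 27.74409957 35.25787786]
```

View pics/t11.png

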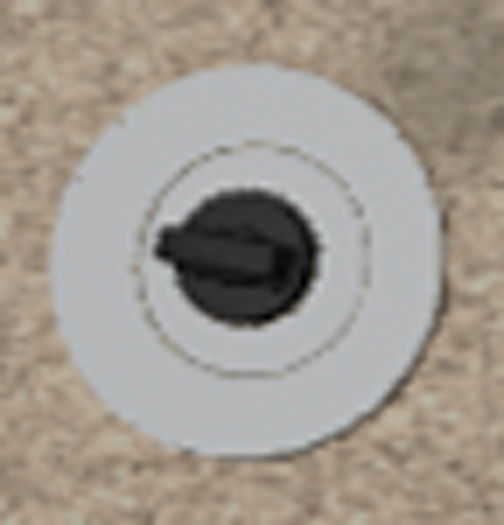

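In the top view the coupling is at about (248,257) in the zoom, concentric with the inner ring, and within about 2 mm of the saucer's centre. I'm handing it in.

```bash
python3 -c "
from h import *
print(bot.sign_off())"
```

```text
the job is handed in; nothing more can be done
None
```

The coupling is off the spindle and stands upright, wing up, in the middle of the saucer. I let go of it, and the arm is clear of everything.

- **Turning:** I turned it about 46° clockwise, until the torque rose sharply and held at about 0.2 N m (highest single reading 0.25). I took that as the stop and eased back 5.5°, where the torque fell to about zero. I never clearly felt the drag drop at the pin, so I located the stop by torque alone.
- **Lifting:** The first 2–3 mm rubbed with a pull of 3–4.6 N, well under the 30 N limit. That levelled off as it rose, and the rest of the lift was free.
- **Placing:** It touched the saucer with about 10 N at most, and I eased that off before opening the jaws.
- **Last checks:** The top camera puts the coupling within 2 mm of the saucer's centre, and the saucer has not moved. The scene camera's skirt fit agrees to about 1.5 mm. Its fit of the wing is off by about 6 mm, which I attribute to that slanted view.
- **Bystanders:** The jar, salt shaker and mug look unmoved in the top view. The job took about 18 s.

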